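# Lock a lens carriage on its rail with a ball-lock pin

### The arm

A 6-joint arm with a two-finger parallel gripper is mounted at the origin on a cart in front of the work surface, level with it; the furniture and walls round the work are solid. World frame = base frame: x ahead of the robot, y to its left, z up, the work surface at z = 0. Lengths are in m, angles in rad, forces in N, time in s.
With the tool pointing down it reaches from about 0.35 to 0.725 m from the base axis. Payload 6 kg.
Tool frame: the origin (TCP) lies at the very end of the fingers, on their centre line; the grasp point (between the pads) lies 19 mm behind it (robot.grasp_offset is the distance from the TCP to the grasp point, in m); z points along the fingers, y is the line along which they close (so a half turn about z gives the same grasp; the last joint's range is limited). The gripper opens to 85 mm and grips with 20 to 120 N. Pads are 22 mm wide; open, the fingers measure 114 mm over their backs; the gripper's body (76 mm by 85 mm) begins 54 mm behind the grasp point. The pads swing forward as they close: fully open they stand 13 mm farther back than shut.
Start: joints at [-0.963, 0.04, 0.085, 0, -1.615, -0.334], TCP at [0.162, -0.578, 0.231] pointing down, gripper open.
Joint ranges: [-2.56, 2.56], [-1.29, 2.01], [-1.08, 1.49], [-3.29, 1.98], [-2.81, -0.18], [-2.99, 2.99]. Speed limits (rad/s): [2.57, 2.57, 3.01, 3.14, 3.14, 3.14].

### API

Orientations are given as [roll, pitch, yaw] about the fixed x, y, z axes, in that order (R = Rz(yaw) Ry(pitch) Rx(roll)).
In Python, from cell import robot gives the robot as it stands. The module is installed in compiled form; this text tells all that it offers.
- The arm moves only by the tool move_arm, never from a script. Its argument "deltas" is a list that holds one entry, the list of rows, each a list of 5 numbers: the finger opening in m, from 0 to 0.0854, then the shift along the tool's x, y, z in m, then the turn about the tool's z in rad. In form: [[[claw, dx, dy, dz, roll], ...]]. A call has 1 to 12 rows; each row shifts and turns the commanded pose from where the row before left it, along the tool's axes as they then stand; what a row does not reach is not made up. A row lasts 1/8 s, in which the tool goes at most 62.5 mm and 10.7 degrees, less where a joint would pass 70% of its speed; a pose out of reach is approached as far as the arm can. A call with a gripper value outside its range is refused whole. The fingers move at their own pace and stop on an object; "grip_force" is the grip in N (left out, the last holds). Time passes only in rows, so rows that do not move let the fingers close. It gives the time, the measured TCP pose, the force, the opening and the grip force at its end, in the units of the state.
- robot.state(): the state, without advancing time (a new reading comes with each control period).
- robot.snapshot(name): name is "scene" or "top" or "wrist"; returns the picture (420x560x3 uint8, red, green, blue); there is no depth.
- robot.camera_model(name): a dict with "vertical_fov" (degrees; the focal length in pixels is half the picture's height over the tangent of half this angle, whatever the lens; pixels are square), "cx", "cy" (the principal point, pixels), "k1" (the pictures are not rectified: a ray, as slopes to the right and down, at radius r is drawn at 1 + k1 r^2 times it, then the intrinsics apply), "view" (4x4, takes a point from world to camera coordinates); the wrist camera has in their place "T_tool_cam" (4x4, takes a point from camera to tool coordinates, whose origin is the TCP and whose axes are the flange's). Camera axes: x right, y down, z forward; pixel columns grow to the right and rows downward; lengths in m; the calibration is good to about 2 mm. A picture is of the moment at which its call begins: read the wrist's pose just before it. camera_model takes no time and is no camera call.
- robot.hand_in(): hands the job in; it is judged then, once.
The state is a dict: "time_s": time; "joint_pos": joint angles; "qd": joint speeds; "joint_torque": joint torques, N m; "eef_pos": TCP position; "orientation": TCP orientation; "force": force on the tool from outside, world axes, zero at the start; "wrist_torque": the same for the moment, N m; "width": finger opening in m; "gripper_force": force on a finger pad.
Only numpy, scipy, OpenCV 4.12 (cv2) and the standard library are available. Lean on these libraries where they do the work, as an engineer would, in place of code of your own. Each camera call takes 0.05 s, during which the arm holds its last target. There are 200 camera calls.

### The job

Lock the lens carriage on its rail with the ball-lock pin that stands in the grey parking block: pick the pin up with its side button squeezed in, put its nose into the carriage's hole, and keep the button in while you draw the carriage along the rail until the nose finds the hole of the index strip underneath. Press the pin gently home until its collar lies flat on the carriage, never forcing it, then let go so that the button springs fully out and the balls lock under the strip. Leave the other things on the bench where they are.

Things in the scene. Friction and masses are not known exactly. Their poses are not given: they have to be found in the camera images.
- pin_grip (a point): Ball-lock pin, 0.14 kg: point on its axis 28 mm above its collar's underside, at the button's mid height; grip here. z up along the pin; x points to the steel side button (16 wide, 18 tall). Black handle, 38 tall, 18 wide in y; back face 11 mm from the axis at -x, button face 11 mm at +x (8 when in): grip 22 mm, 19 squeezed; the axis is then 1.5 mm from mid-jaw, towards the button.
- pin_tip (a point): End of the pin's nose, on its axis, 64 mm below the grip point; same axes. Steel shank 12 mm in diameter, its last 6 mm a cone down to 5 mm. Two locking balls at +y and -y, centres 9 mm above this point, together 17 mm wide when out (they do not pass the 14 mm holes) and 12 mm or less when the button is fully in.
- pin_collar (a point): Centre of the underside of the pin's round steel collar (26 mm in diameter, 4 mm thick), 36 mm above the nose's end and 28 mm below the grip point. It lies flat on the carriage when the pin is home.
- button (a joint): Travel of the pin's side button: 0 = out (balls out, locked), 0.003 m = fully in (balls in). Spring of 6 N at the start to 12 N fully in. A grip of 50 N or more keeps the pin from slipping in the jaws while it is pushed and drawn along.
- stand: Fixed grey plastic parking block, 54 x 54 x 44 mm, origin under its centre. The pin starts upright in its 20 mm hole, the collar resting on the block's top.
- carriage_hole (a point): Centre of the mouth of the carriage's pin hole (14 mm, through, 1 mm chamfer), in its top face 43 mm above the bench; y along the rail, z up. Aluminium plate 74 mm across, 12 mm thick, reaching 16 mm beyond the hole to +y and 76 mm to -y, with a black lens cell (31 mm tall) 58 mm from the hole. Slides only along the rail, about 1.5 N of friction, and stays where it is left.
- rail: Fixed rail of two aluminium runners on a foot, 80 mm across and 199 mm long; origin on the bench under its reference point, y along the rail, x across, z up. The carriage's hole runs along x = 0 of this frame, can go from y = -40 to +45 mm and starts between y = -35 and -15 mm.
- strip_line (a point): Rail's reference point, 30 mm above the bench, in the top face of the dark steel index strip between the runners, 13 mm below the carriage's top. y along the rail. Strip 10 mm thick, 16 mm of space below. Clamped by hand: its one hole (14 mm, through, 1 mm chamfer, at x = 0) is somewhere from y = 10 to 35 mm; not reported, but seen from above beyond the carriage or felt with the nose.
- iris: Bystander: black iris diaphragm, 22 x 45 x 62 mm, standing behind the work; origin under its foot. Leave it alone.
- spare_post: Bystander: plain steel post, 13 mm in diameter, 75 mm tall, standing on end nearer to the robot; origin under its foot. Leave it alone.
- driver: Bystander: screwdriver, about 134 x 26 mm, lying nearer to the robot; origin on the bench under it. Leave it alone.

How it is judged:
By the outcome, as a careful person would: the job done as asked, in the order asked, and still so for the second after the job is handed in, with the robot touching nothing.
It also fails if it takes over 58 s, if anything falls off the work surface, if the arm or the gripper's body presses on something with over 40 N, if the wrist force passes 120 N, or if a joint passes its speed limit or range.

## Working session

There is one attempt and no reset: what is moved stays moved. The work goes in short steps, Python scripts to look and compute and a tool call to move; the robot and the scene stay as the last step left them, time stands still between calls to the robot, and variables do not carry over. Pictures are saved under pics/ and viewed, at most 10 in all, crops included, and the job is handed in when it is done.

Besides the shell and the picture viewer there is one more tool, called after ">>>" as name([rows], argument=value, ...), one row to a line, values as JSON. move_arm: Moves the arm, as the interface text tells. Its arguments: {"type":"object","properties":{"deltas":{"type":"array"},"grip_force":{"type":"number"}},"required":["deltas"]}

```bash
mkdir -p pics
cat > h.py <<'E'
import numpy as np, cv2
from scipy.spatial.transform import Rotation as R
from cell import robot
def save(n,f):
    im=robot.snapshot(n); cv2.imwrite('pics/'+f,im[:,:,::-1]); return im
def ray(name,uv,st=None):
    m=robot.camera_model(name); f=210/np.tan(np.radians(m['vertical_fov'])/2)
    d=(np.array(uv,float)-[m['cx'],m['cy']])/f; s=d.copy()
    for _ in range(30): s=d/(1+m['k1']*(s@s))
    v=np.array([*s,1])
    if 'view' in m:
        T=np.linalg.inv(np.array(m['view']))
    else:
        st=st or robot.state(); B=np.eye(4); B[:3,:3]=R.from_euler('xyz',st['orientation']).as_matrix(); B[:3,3]=st['eef_pos']; T=B@np.array(m['T_tool_cam'])
    return T[:3,3],T[:3,:3]@v
def plane(name,uv,z,st=None):
    o,d=ray(name,uv,st); return o+d*(z-o[2])/d[2]
def tri(a,b):
    (o,d),(p,e)=a,b; A=np.stack([d,-e],1); t=np.linalg.lstsq(A,p-o,rcond=None)[0]
    x,y=o+d*t[0],p+e*t[1]; return (x+y)/2,np.linalg.norm(x-y)
def proj(name,P,st=None):
    m=robot.camera_model(name); f=210/np.tan(np.radians(m['vertical_fov'])/2)
    if 'view' in m: V=np.array(m['view'])
    else:
        B=np.eye(4); B[:3,:3]=R.from_euler('xyz',st['orientation']).as_matrix(); B[:3,3]=st['eef_pos']; V=np.linalg.inv(B@np.array(m['T_tool_cam']))
    q=V[:3,:3]@np.array(P)+V[:3,3]; s=q[:2]/q[2]; s=s*(1+m['k1']*(s@s)); return s*f+[m['cx'],m['cy']]
E
python3 - <<'E'
from h import *
print(robot.state())
for n in('scene','top','wrist'):
    m=robot.camera_model(n);print(n,{k:np.round(v,4).tolist() for k,v in m.items()})
a=save('scene','s0.png');b=save('top','t0.png')
E
```

```text
{'time_s': 0.0, 'joint_pos': array([-9.63286085e-01,  4.08358429e-02,  8.37907860e-02, -4.33385086e-04,
       -1.61549700e+00, -3.33685738e-01]), 'qd': array([ 0.00090882,  0.00233668,  0.00015789, -0.00116753, -0.00149423,
        0.00014579]), 'joint_torque': array([-1.77710552e-05, -3.68200707e+01,  3.47402322e+01,  6.93233460e+00,
       -5.57021951e-03, -4.39017799e-05]), 'eef_pos': array([ 0.16222087, -0.57731324,  0.23026017]), 'orientation': array([ 3.13980140e+00, -1.62670749e-04, -2.86774902e+00]), 'force': array([-0.91004609, -0.52055073,  0.13557163]), 'wrist_torque': array([-0.03343838, -0.02176223,  0.00848585]), 'gripper_force': 0.0, 'width': 0.08565666136229395}
scene {'vertical_fov': 48.1019, 'cx': 286.8247, 'cy': 211.6903, 'k1': -0.092, 'view': [[0.6813, -0.7316, -0.0231, -0.3863], [-0.3595, -0.307, -0.8812, 0.2385], [0.6376, 0.6087, -0.4721, 0.5597], [0.0, 0.0, 0.0, 1.0]]}
top {'vertical_fov': 51.5414, 'cx': 283.7729, 'cy': 207.9789, 'k1': 0.036, 'view': [[0.006, -0.9991, 0.0417, -0.0621], [-0.998, -0.0086, -0.0623, 0.522], [0.0626, -0.0413, -0.9972, 1.0027], [0.0, 0.0, 0.0, 1.0]]}
wrist {'vertical_fov': 64.3073, 'cx': 275.7261, 'cy': 208.731, 'k1': -0.0839, 'T_tool_cam': [[-0.0003, -0.9644, -0.2643, 0.067], [1.0, -0.0003, -0.0, -0.0002], [-0.0001, -0.2643, 0.9644, -0.1426], [0.0, 0.0, 0.0, 1.0]]}
```

View pics/s0.png

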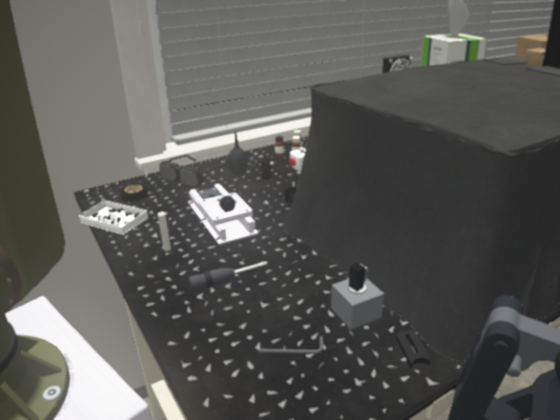

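View pics/t0.png

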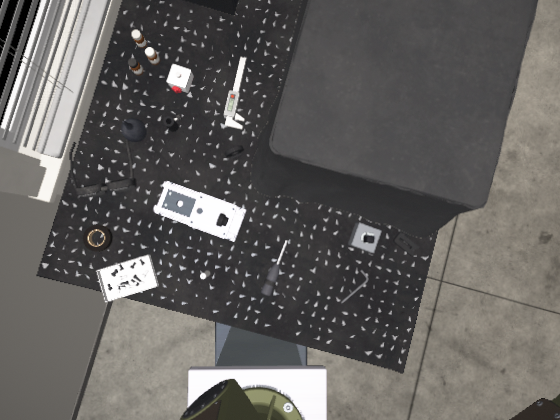

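The scene view shows the stand with the pin at about (357,290), the rail at (225,212), and a large black box close behind the stand. In the top view the rail is at (200,210), with its strip window at the left end and the lens cell on the right. The stand is at (366,237). I'll zoom in on both.

Run:
```python
import cv2,numpy as np
from h import *
t=cv2.imread('pics/t0.png')
a=cv2.resize(t[170:250,145:255],None,fx=5,fy=5,interpolation=3)
b=cv2.resize(t[212:262,341:391],None,fx=5,fy=5,interpolation=3)
c=np.zeros((400,800,3),np.uint8);c[:,:550]=a;c[:250,550:]=b;cv2.imwrite('pics/c0.png',c)
for n,uv,z in(('stand',(366,237),.044),('hole',(199.5,210.5),.043),('boxcornertop',(275,150),.3),('boxfoot',(430,230),0)):print(n,plane('top',uv,z))
```

```text
stand [ 0.45583797 -0.24609844  0.044     ]
hole [0.51350289 0.13370544 0.043     ]
boxcornertop [ 0.60372587 -0.03106754  0.3       ]
boxfoot [ 0.47358157 -0.41098112  0.        ]
```

View pics/c0.png

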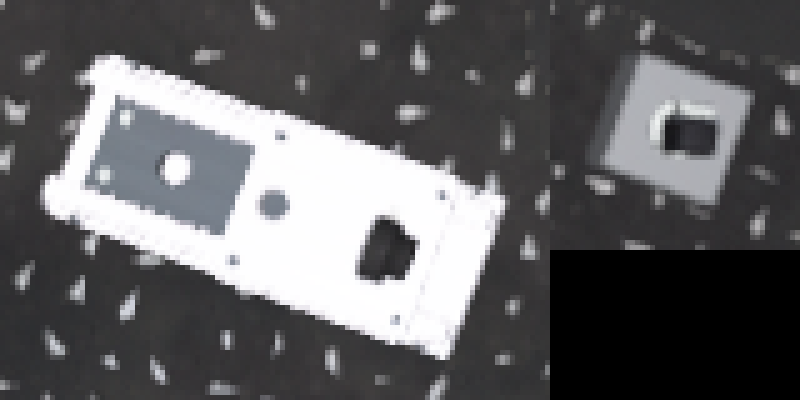

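Run:
```python
from h import *
print(np.linalg.inv(np.array(robot.camera_model('scene')['view']))[:3,3])
for s,t in(((313,88),(272,150)),((500,152),(490,207))):print(tri(ray('scene',s),ray('top',t)))
for t in((351,214),(371,222),(436,230)):print('foot',plane('top',t,0))
print('foot s',plane('scene',(292,225),0),plane('scene',(452,352),0))
# pin: top of handle
print('pin',tri(ray('scene',(357,267)),ray('top',(368.5,238))), plane('top',(476/5-0+0,0),0)[:0])
h,s=plane('top',(199.6,211),.043),plane('top',(180,203.6),.030)
print(h,s,s-h,np.arctan2(*( (s-h)[:2])))
c=[plane('top',(x/5+145,y/5+170),.043) for x,y in((95,62),(500,205),(445,352),(50,195))];print(np.round(c,4))
```

```text
[-0.00795668 -0.55008238  0.4655586 ]
(array([ 0.61024806, -0.02753541,  0.27235347]), np.float64(0.0033045889235292876))
(array([ 0.50632293, -0.39987581,  0.28185809]), np.float64(0.019935799576449257))
foot [ 0.51048845 -0.22046334  0.        ]
foot [ 0.49167874 -0.26860342  0.        ]
foot [ 0.47369348 -0.42549751  0.        ]
foot s [0.58644483 0.00407784 0.        ] [ 4.72354602e-01 -3.92672940e-01  5.55111512e-17]
pin (array([ 0.45391679, -0.24309501,  0.08148818]), np.float64(0.000418744035863455)) []
[0.51237075 0.13346073 0.043     ] [0.52968684 0.18017248 0.03      ] [ 0.01731609  0.04671174 -0.013     ] 0.3549963556158854
[[0.5765 0.2143 0.043 ]
 [0.5132 0.031  0.043 ]
 [0.4463 0.0551 0.043 ]
 [0.5161 0.2329 0.043 ]]
```

>>> move_arm([
  [[0.045,-0.034,0.032,0,0],[0.045,-0.034,0.032,0,0],[0.045,-0.034,0.032,0,0],[0.045,-0.034,0.032,0,0],[0.045,-0.034,0.032,0,0],[0.045,-0.034,0.032,0,0],[0.045,-0.034,0.032,0,0],[0.045,-0.04,0.008,0.0,0],[0.045,-0.04,0.008,0.0,0],[0.045,-0.04,0.008,0.03,0],[0.045,0,0,0,0],[0.045,0,0,0,0]],
])

```text
time_s: 1.6
eef_pos: [0.4397, -0.2422, 0.2013]
orientation: [-3.141, -0.001, -2.867]
force: [-0.0, -0.2, -0.5]
width: 0.045
gripper_force: 0.0
```

Run:
```python
from h import *
st=robot.state();print({k:np.round(v,4).tolist() for k,v in st.items()})
im=save('wrist','w0.png');print(proj('wrist',[.454,-.243,.082],st))
```

```text
{'time_s': 1.6, 'joint_pos': [-0.101, -0.2252, -0.2174, 0.0004, -1.5793, -1.1957], 'qd': [-0.0126, -0.0213, 0.0117, 0.0031, 0.0012, -0.0003], 'joint_torque': [0.5337, -22.0205, 33.8854, 6.6783, 0.0311, -0.0111], 'eef_pos': [0.4397, -0.2422, 0.2013], 'orientation': [-3.1415, -0.0008, -2.8674], 'force': [-0.0008, -0.2409, -0.4831], 'wrist_torque': [-0.0018, 0.0075, -0.0424], 'gripper_force': 0.0, 'width': 0.045}
[270.2651277  219.18189659]
```

View pics/w0.png

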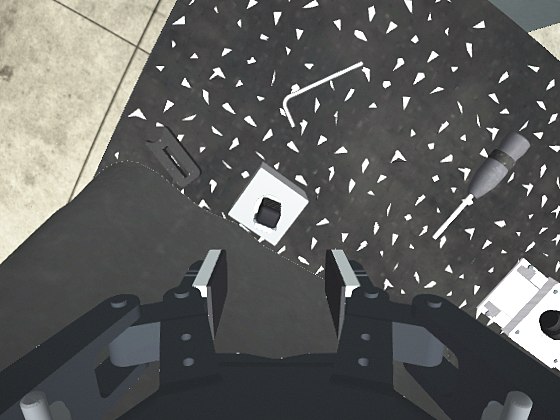

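The wrist view shows the stand at about (268,203), with the pin's black top at (268,210). I'll zoom in to find the button side.

Run:
```python
from h import *
t=cv2.imread('pics/w0.png')
cv2.imwrite('pics/c1.png',cv2.resize(t[155:255,220:320],None,fx=6,fy=6,interpolation=2))
```

```text
(no output)
```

View pics/c1.png

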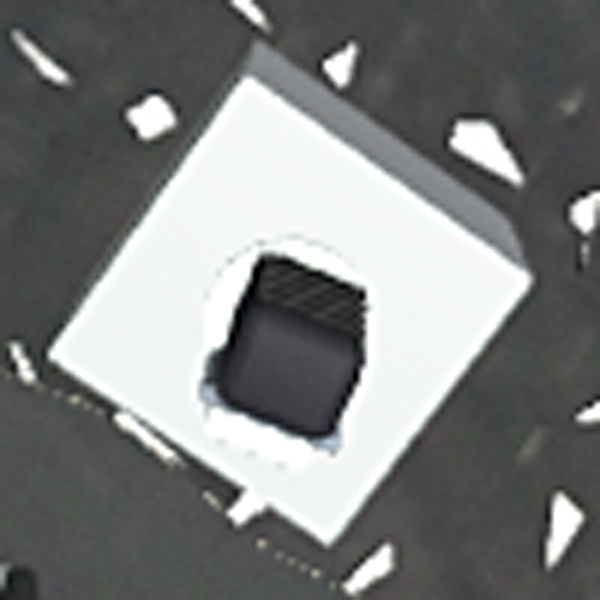

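Button faces the image bottom, that is away from the robot, close to world +x. Computing the pose from the handle-top corners.

Run:
```python
from h import *
st=robot.state()
f=lambda x,y,z:plane('wrist',(x/6+220,y/6+155),z,st)
P=[f(x,y,.086)for x,y in((245,305),(362,340),(335,435),(215,380))];print(np.round(P,4),np.mean(P,0))
S=[f(x,y,.044)for x,y in((250,78),(530,280),(328,545),(50,355))];print(np.round(S,4),np.mean(S,0))
for a,b in((0,1),(3,2)): d=P[b]-P[a];print(np.degrees(np.arctan2(d[1],d[0]))-90)
```

```text
[[ 0.4444 -0.2538  0.086 ]
 [ 0.4449 -0.2375  0.086 ]
 [ 0.4588 -0.2373  0.086 ]
 [ 0.4556 -0.255   0.086 ]] [ 0.45091591 -0.24591212  0.086     ]
[[ 0.4213 -0.2611  0.044 ]
 [ 0.4399 -0.2113  0.044 ]
 [ 0.4906 -0.2296  0.044 ]
 [ 0.4717 -0.28    0.044 ]] [ 0.45587667 -0.24551805  0.044     ]
-1.5938791076204524
-10.101431103976594
```

>>> move_arm([
  [[0.04,-0.012,-0.007,0,0],[0.04,0,0,0,-0.173],[0.04,0,0,0,-0.173],[0.04,0,0,0,-0.173],[0.04,0,0,0,-0.173],[0.04,0,0,0.01,-0.173],[0.04,0,0,0.02,-0.173],[0.04,0,0,0.01,-0.173],[0.04,0,0,0,0],[0.04,0,0,0,0]],
])

```text
time_s: 2.9
eef_pos: [0.4537, -0.246, 0.1622]
orientation: [-3.14, -0.0, -1.661]
force: [0.4, 0.4, 0.3]
width: 0.0401
gripper_force: 0.0
```

Run:
```python
from h import *
st=robot.state();print(st['eef_pos'],st['orientation'],st['joint_pos'])
im=save('wrist','w1.png');p=proj('wrist',[.4535,-.2457,.06],st).astype(int);print(p)
c=im[p[1]-70:p[1]+70,p[0]-80:p[0]+80,::-1];print(p-[80,70]);cv2.imwrite('pics/c2.png',cv2.resize(c,None,fx=4,fy=4,interpolation=2))
```

```text
[ 0.45368579 -0.24600335  0.16220093] [-3.14038205e+00 -2.94731094e-04 -1.66062674e+00] [-1.06055606e-01 -1.84417841e-01 -2.53519522e-01  2.75732098e-04
 -1.50047942e+00  1.62061625e-02]
[276 209]
[196 139]
```

View pics/c2.png

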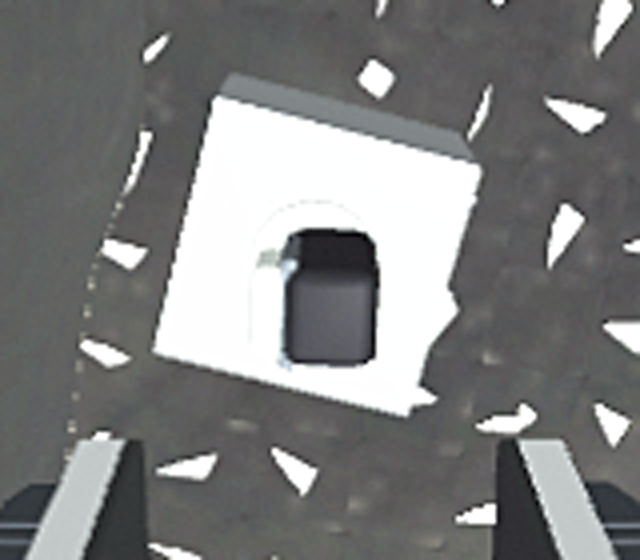

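Run:
```python
from h import *
st=robot.state()
for x,y,z in((332,316,.086),(332,316,.082),(290,316,.086),(378,316,.086)):print(plane('wrist',(x/4+196,y/4+139),z,st))
S=[plane('wrist',(x/4+196,y/4+139),.044,st) for x,y in((215,98),(480,170),(412,414),(155,350))];print(np.mean(S,0))
```

```text
[ 0.45141421 -0.24623657  0.086     ]
[ 0.45149153 -0.24502673  0.082     ]
[ 0.4585711  -0.24687251  0.086     ]
[ 0.44357575 -0.24553879  0.086     ]
[ 0.4545315  -0.24530292  0.044     ]
```

>>> move_arm([
  [[0.04,0,0.002,0.03,0],[0.04,0,0,0.03,0],[0.04,0,0,0.025,0],[0.04,0,0,0.017,0],[0.04,0,0,0.007,0],[0.04,0,0,0,0],[0.04,0,0,0,0]],
], grip_force=65)

```text
time_s: 3.82
eef_pos: [0.4519, -0.2456, 0.0534]
orientation: [-3.14, -0.0, -1.657]
force: [-0.2, -0.5, 1.0]
width: 0.0402
gripper_force: 0.0
```

>>> move_arm([
  [[0.01,0,0,0,0],[0.01,0,0,0,0],[0.01,0,0,0,0],[0.01,0,0,0,0],[0.01,0,0,0,0]],
], grip_force=65)

```text
time_s: 4.45
eef_pos: [0.4521, -0.2456, 0.0536]
orientation: [-3.139, -0.001, -1.657]
force: [-0.3, 1.6, 4.3]
width: 0.0179
gripper_force: 65.2
```

>>> move_arm([
  [[0.01,0,0,-0.01,0],[0.01,0,0,-0.025,0],[0.01,0,0,-0.03,0],[0.01,0,0,-0.025,0],[0.01,0,0,-0.01,0],[0.01,0,0,0,0]],
])

```text
time_s: 5.2
eef_pos: [0.4513, -0.2452, 0.1521]
orientation: [3.142, 0.001, -1.657]
force: [0.9, 0.2, -2.5]
width: 0.018
gripper_force: 64.2
```

>>> move_arm([
  [[0.01,-0.02,0,0,0],[0.01,-0.04,0,0,0],[0.01,-0.04,0,0,0],[0.01,-0.04,0,0,0],[0.01,-0.04,0,0,0],[0.01,-0.04,-0.006,0,0],[0.01,-0.04,-0.006,0,0],[0.01,-0.04,-0.006,0,0],[0.01,-0.04,-0.006,0,0],[0.01,-0.03,-0.002,0,0],[0.01,-0.013,0,0,0],[0.01,0,0,0,0]],
])

```text
time_s: 6.7
eef_pos: [0.5096, 0.1341, 0.1511]
orientation: [3.14, -0.001, -1.656]
force: [-0.4, -0.2, -1.3]
width: 0.0179
gripper_force: 64.3
```

Run:
```python
from h import *
st=robot.state();print(st['eef_pos'],st['orientation'],st['width'],st['force'])
im=save('wrist','w2.png')
st=robot.state();print(st['eef_pos'])
print(proj('wrist',[.5124,.1335,.043],st),proj('wrist',[.5297,.1802,.03],st))
```

```text
[0.50957512 0.13414119 0.15105383] [ 3.13965994e+00 -1.13258427e-03 -1.65587284e+00] 0.017939782423036402 [-0.42729974 -0.16500858 -1.33804642]
[0.50969496 0.13353066 0.15144874]
[271.98030012 206.93751947] [256.84927131 257.30295449]
```

View pics/w2.png

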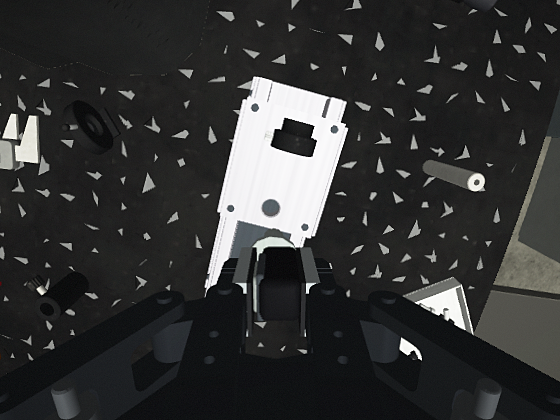

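The wrist view shows the carriage hole at (271,208), 1 px from the prediction, and the pin held straight with the jaws closed. I'll refine the hole centre and rail direction.

Run:
```python
from h import *
st=robot.state()
g=cv2.cvtColor(cv2.imread('pics/w2.png'),cv2.COLOR_BGR2GRAY)
r=g[190:226,253:289]; m=cv2.moments((r<190).astype(np.uint8),True)
n,l,s,c=cv2.connectedComponentsWithStats((r<190).astype(np.uint8))
print(s,c)
k=1+np.argmax(s[1:,4]);u=c[k]+[253,190];print(u,plane('wrist',u,.043,st))
# screws (4 on carriage) rail direction
a=[plane('wrist',p,.043,st) for p in((231,208.5),(254.5,107.5),(305,227),(334,129))];print(np.round(a,4))
for i,j in((1,0),(3,2)): d=a[j]-a[i];print(np.degrees(np.arctan2(d[0],d[1])))
d=a[0]-a[2];print(np.degrees(np.arctan2(d[1],d[0])))
# top: strip hole and hole centroid
g=cv2.cvtColor(cv2.imread('pics/t0.png'),cv2.COLOR_BGR2GRAY)
for (x,y),inv,z in(((180,203.6),0,.03),((199.6,211),1,.043)):
    x0,y0=int(x)-5,int(y)-5; r=g[y0:y0+11,x0:x0+11].astype(float)
    w=(r.max()-r) if inv else (r-np.median(r)).clip(0); Y,X=np.mgrid[:11,:11]; w[np.hypot(X-5,Y-5)>5]=0
    uv=((w*X).sum()/w.sum()+x0,(w*Y).sum()/w.sum()+y0);print(uv,plane('top',uv,z))
```

```text
[[   0    0   36   36 1018]
 [   8    9   19   18  268]
 [   0   34    7    2   10]] [[17.67976424 17.29469548]
 [17.38059701 17.6380597 ]
 [ 2.4        34.7       ]]
[270.38059701 207.6380597 ] [0.51369049 0.1339548  0.043     ]
[[0.5444 0.132  0.043 ]
 [0.5184 0.0581 0.043 ]
 [0.4878 0.1521 0.043 ]
 [0.4616 0.0782 0.043 ]]
19.341724517594002
19.532047761605117
-19.5838109566223
(np.float64(179.84671320535196), np.float64(203.2539267015707)) [0.53047841 0.18053537 0.03      ]
(np.float64(199.22257232884562), np.float64(210.47264394156403)) [0.51355978 0.13432866 0.043     ]
```

>>> move_arm([
  [[0.01,-0.001,-0.0023,0.01,0],[0.01,0,0,0.025,0],[0.01,0,0,0.02,0],[0.01,0,0,0.005,0],[0.01,0,0,0.0,0],[0.01,0,0,0.003,0],[0.01,0,0,0.003,0],[0.01,0,0,0,0]],
])

```text
time_s: 7.75
eef_pos: [0.5124, 0.1348, 0.0862]
orientation: [3.141, 0.0, -1.657]
force: [0.1, -0.0, -1.3]
width: 0.0179
gripper_force: 64.3
```

Run:
```python
from h import *
st=robot.state();print(st['eef_pos'],st['orientation'],st['force'])
a=save('wrist','w3.png');b=save('scene','s3.png')
p=proj('scene',[.5136,.1342,.06]).astype(int)
c=np.zeros((560,800,3),np.uint8)
c[:560,:400]=cv2.resize(a[60:340,170:370,::-1],(400,560));c[:400,400:]=cv2.resize(b[p[1]-50:p[1]+50,p[0]-50:p[0]+50,::-1],(400,400));cv2.imwrite('pics/c3.png',c)
```

```text
[0.51240855 0.13480428 0.0862327 ] [ 3.14140556e+00  1.09717307e-04 -1.65675226e+00] [ 0.09795487 -0.00140185 -1.26795145]
```

View pics/c3.png

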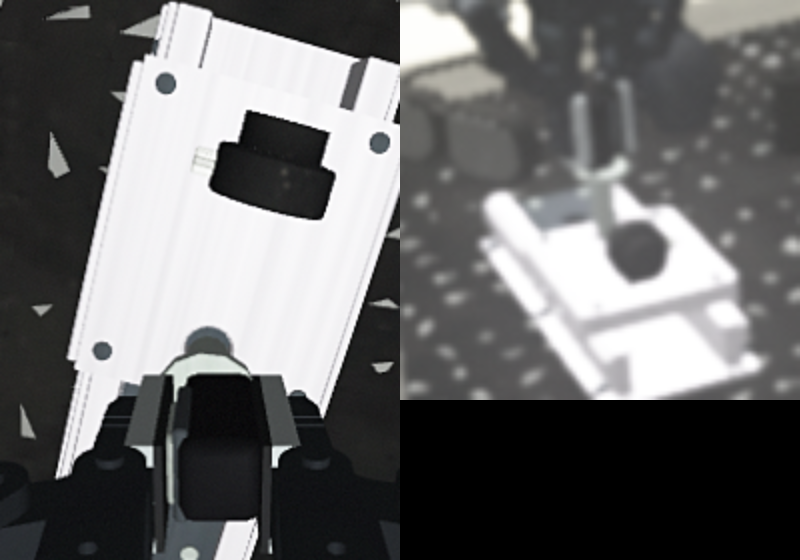

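The nose sits in the mouth of the carriage hole with no contact force, so I'll lower it gently.

>>> move_arm([
  [[0.01,0,0,0.002,0],[0.01,0,0,0.002,0],[0.01,0,0,0,0]],
])

```text
time_s: 8.22
eef_pos: [0.5123, 0.1347, 0.082]
orientation: [3.141, -0.0, -1.657]
force: [-0.4, 0.5, -1.4]
width: 0.018
gripper_force: 64.3
```

>>> move_arm([
  [[0.01,0,0,0.002,0],[0.01,0,0,0.001,0],[0.01,0,0,0,0]],
])

```text
time_s: 8.6
eef_pos: [0.5124, 0.1348, 0.0792]
orientation: [3.141, -0.0, -1.657]
force: [1.0, -0.5, -1.3]
width: 0.0182
gripper_force: 64.3
```

>>> move_arm([
  [[0.01,-0.0059,-0.0015,0,0],[0.01,-0.0059,-0.0015,0,0],[0.01,-0.0059,-0.0015,0,0],[0.01,-0.0059,-0.0015,0,0]],
])

```text
time_s: 9.1
eef_pos: [0.5207, 0.1581, 0.0793]
orientation: [-3.142, -0.0, -1.657]
force: [0.6, -2.8, -2.2]
width: 0.0175
gripper_force: 64.3
```

>>> move_arm([
  [[0.01,-0.0059,-0.0015,0,0],[0.01,-0.0059,-0.0015,0,0],[0.01,-0.0059,-0.0015,0,0],[0.01,-0.0059,-0.0015,0,0],[0.01,0,0,0,0],[0.01,0,0,0,0]],
])

```text
time_s: 9.85
eef_pos: [0.5284, 0.1812, 0.0793]
orientation: [3.141, 0.001, -1.657]
force: [-0.2, -0.5, -2.6]
width: 0.018
gripper_force: 64.2
```

>>> move_arm([
  [[0.01,0,0,0.002,0],[0.01,0,0,0.002,0],[0.01,0,0,0,0]],
])

```text
time_s: 10.22
eef_pos: [0.5283, 0.1807, 0.075]
orientation: [3.141, -0.0, -1.657]
force: [-0.1, -0.8, -1.3]
width: 0.0178
gripper_force: 64.2
```

>>> move_arm([
  [[0.01,0,0,0.0015,0],[0.01,0,0,0,0]],
])

```text
time_s: 10.48
eef_pos: [0.5284, 0.1807, 0.0737]
orientation: [3.141, 0.0, -1.657]
force: [0.2, 0.1, -1.9]
width: 0.018
gripper_force: 64.2
```

>>> move_arm([
  [[0.01,0,0,0.0015,0],[0.01,0,0,0,0]],
])

```text
time_s: 10.72
eef_pos: [0.5284, 0.1807, 0.0721]
orientation: [3.141, -0.0, -1.657]
force: [-0.4, 0.4, -1.6]
width: 0.0178
gripper_force: 64.2
```

>>> move_arm([
  [[0.01,0,0,0.0015,0],[0.01,0,0,0,0]],
])

```text
time_s: 10.98
eef_pos: [0.5284, 0.1808, 0.0706]
orientation: [3.141, -0.0, -1.657]
force: [-0.3, 0.5, -1.4]
width: 0.0176
gripper_force: 64.2
```

>>> move_arm([
  [[0.01,0,0,0.0015,0],[0.01,0,0,0.0015,0],[0.01,0,0,0,0]],
])

```text
time_s: 11.35
eef_pos: [0.5287, 0.1811, 0.0679]
orientation: [-3.141, 0.001, -1.657]
force: [1.2, 0.9, -1.4]
width: 0.0182
gripper_force: 64.3
```

>>> move_arm([
  [[0.01,0,0,0.002,0],[0.01,0,0,0.002,0],[0.01,0,0,0,0]],
])

```text
time_s: 11.72
eef_pos: [0.5287, 0.181, 0.0638]
orientation: [-3.141, 0.001, -1.657]
force: [1.7, 2.2, -2.0]
width: 0.0178
gripper_force: 64.3
```

>>> move_arm([
  [[0.01,0,0,0.002,0],[0.01,0,0,0.002,0],[0.01,0,0,0,0]],
])

```text
time_s: 12.1
eef_pos: [0.5287, 0.181, 0.0598]
orientation: [-3.141, 0.001, -1.657]
force: [3.0, 3.8, -0.9]
width: 0.0178
gripper_force: 64.4
```

>>> move_arm([
  [[0.01,-0.0004,-0.0003,0.001,0],[0.01,0,0,0.0015,0],[0.01,0,0,0,0]],
])

```text
time_s: 12.48
eef_pos: [0.5288, 0.1811, 0.0571]
orientation: [3.141, 0.0, -1.657]
force: [2.5, 2.6, -1.2]
width: 0.0178
gripper_force: 64.4
```

>>> move_arm([
  [[0.01,0,0,0.0015,0],[0.01,0,0,0.001,0],[0.01,0,0,0,0]],
])

```text
time_s: 12.85
eef_pos: [0.5288, 0.1811, 0.0547]
orientation: [3.141, 0.0, -1.657]
force: [2.2, 2.8, -0.2]
width: 0.0176
gripper_force: 64.4
```

Collar contact is expected at a TCP height of about 0.0525. I'll approach in half-millimetre steps.

>>> move_arm([
  [[0.01,-0.0003,-0.0002,0.001,0],[0.01,0,0,0.0005,0],[0.01,0,0,0,0]],
])

```text
time_s: 13.22
eef_pos: [0.5288, 0.1812, 0.053]
orientation: [3.141, -0.0, -1.657]
force: [1.1, 0.5, -1.2]
width: 0.0178
gripper_force: 64.2
```

>>> move_arm([
  [[0.01,0,0,0.0005,0],[0.01,0,0,0,0]],
])

```text
time_s: 13.48
eef_pos: [0.5289, 0.1813, 0.0527]
orientation: [3.141, -0.0, -1.657]
force: [1.5, 1.1, -0.5]
width: 0.0178
gripper_force: 64.3
```

>>> move_arm([
  [[0.01,0,0,0.0005,0],[0.01,0,0,0,0]],
])

```text
time_s: 13.72
eef_pos: [0.5289, 0.1813, 0.0526]
orientation: [3.141, -0.0, -1.657]
force: [-1.0, 1.2, 3.2]
width: 0.0178
gripper_force: 65.0
```

>>> move_arm([
  [[0.01,0,0,0.0005,0],[0.01,0,0,0,0],[0.01,0,0,0,0]],
])

```text
time_s: 14.1
eef_pos: [0.529, 0.1814, 0.0526]
orientation: [-3.142, -0.0, -1.657]
force: [-3.7, 0.6, 5.9]
width: 0.0175
gripper_force: 65.5
```

The collar is seated: z stopped while the upward force rose to about 6 N. Now I release.

>>> move_arm([
  [[0.036,0,0,0,0],[0.036,0,0,0,0],[0.036,0,0,0,0],[0.036,0,0,0,0]],
])

```text
time_s: 14.6
eef_pos: [0.5289, 0.1813, 0.0515]
orientation: [3.141, -0.0, -1.657]
force: [0.1, -0.1, 0.1]
width: 0.0357
gripper_force: 0.0
```

>>> move_arm([
  [[0.04,0,0,-0.01,0],[0.04,0,0,-0.03,0],[0.04,0,0,-0.03,0],[0.04,0.0,0,-0.03,0],[0.04,0.0,0,0,0],[0.04,0,0,0,0]],
])

```text
time_s: 15.35
eef_pos: [0.5289, 0.1814, 0.1517]
orientation: [3.141, 0.0, -1.657]
force: [-1.0, -0.5, 0.2]
width: 0.0404
gripper_force: 0.0
```

Run:
```python
from h import *
st=robot.state();print(st['eef_pos'],st['force'],st['width'])
a=save('wrist','w4.png');b=save('scene','s4.png')
print(proj('wrist',[.5304,.1812,.085],st),[plane('wrist',(x,208),.085,st) for x in(265,275)][0])
p=proj('wrist',[.5304,.1812,.07],st).astype(int);q=proj('scene',[.5304,.1812,.06]).astype(int)
c=np.zeros((500,800,3),np.uint8)
print(p,q)
c[:400,:400]=cv2.resize(a[p[1]-50:p[1]+50,p[0]-50:p[0]+50,::-1],(400,400),interpolation=2);c[:400,400:]=cv2.resize(b[q[1]-40:q[1]+40,q[0]-40:q[0]+40,::-1],(400,400));cv2.imwrite('pics/c4.png',c)
```

```text
[0.52885957 0.18144671 0.15171977] [-1.00335613 -0.51864228  0.15459961] 0.040382491047842306
[273.14879509 222.70253928] [0.53478592 0.17077499 0.085     ]
[273 216] [210 182]
```

View pics/c4.png

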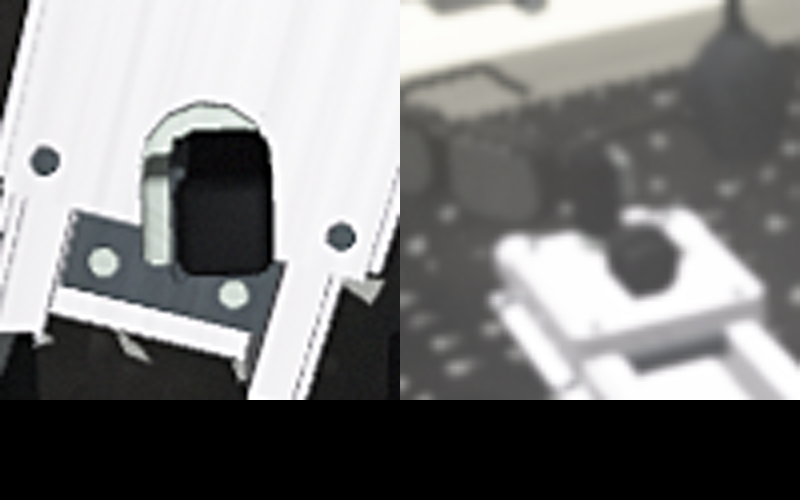

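The pin stands upright with its collar flat on the carriage. The button protrudes as far as it did in the parking block, so it is fully out, and nothing is touching the pin.

```bash
python3 -c "
from cell import robot
print(robot.hand_in())"
```

```text
the job is handed in; nothing more can be done
None
```

The lens carriage is locked on its rail: the pin's collar lies flat on the carriage, the button looks fully out, and I handed the job in at about 15 s with the robot clear of everything.

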